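Set the click timer to four and start it

TASK

Set the process timer to four and start it. Its round knob has no scale: turn it gently back (anticlockwise, seen from above) until it meets its stop, without forcing it, then clockwise four clicks, counted by feel, and leave it resting on the fourth. Then push the start button down and let go, leaving the other things on the bench where they are.

Things in the scene. Friction and masses are not known exactly. Their poses are not given: they have to be found in the camera images.
- timer: Process timer: a low light-grey metal box, 172 (x) x 112 (y) x 48 mm high, fixed to the bench, with black vents in its long sides. Origin: centre of its underside; x runs along the box from the knob end (nearer the robot) to the button end, z up. It stands to the left of the desk lamp.
- knob (a point): Centre of the timer's round black knurled knob, on its upright turning axis, 42 mm from the box's centre towards the robot end, 20 mm above the panel (68 mm above the bench). The knob is 38 mm across and reaches from 3 to 38 mm above the panel. No pointer or scale; the point's axes are the box's and do not turn with the knob.
- start_top (a point): Centre of the top of the start button, a plain grey round cap 22 mm across, 70 mm above the bench, on the box's centre line 88 mm beyond the knob's axis. Its black round housing is 38 mm across and 12 mm high; the cap stands 10 mm above it.
- start (a joint): Travel of the start button in m: 0 up, 0.005 fully down; 0.0035 or more starts the timer. A spring of 1.5 N at the top and 5 N at the bottom brings it back.
- relay_mid (a point): Centre of a loose yellow relay, 50 x 28 x 26 mm, lying beside the timer's left long side. A bystander.
- terminal_mid (a point): Centre of a loose green terminal block, 40 x 20 x 18 mm, lying in front of the timer's knob end. A bystander.
- spool_mid (a point): Centre of a loose white solder spool, 59 mm across and 40 mm high, standing behind the timer. A bystander.
- the_arm_lamp: Desk lamp, fixed, solid, never moved. Foot plate x 0.35 to 0.43, y 0.06 to 0.16 m; post leans from there towards the robot to about (0.32, 0.10, 0.42); from its top a boom climbs to the right to about (0.43, -0.49, 0.60). Keep the arm clear: pass between boom and base, drawn in close, to reach the timer from the right. The listed origin is only a reference point.
- click_feel (a point): Foot of the knob: the point on its axis at the panel. The knob starts on click 1, 2 or 3 from its rigid stop; there are more than four clicks. Their spacing is unmarked and not quite even, within 15 to 35 degrees. Leaving a click takes 0.15 to 0.25 N m (for a moment 0.4), half-way it takes none, then the knob pulls on into the next. The stop bears 0.6 N m. A squeeze of 15 to 20 N turns it; a much harder one can overload the stop.
Not all that is in view belongs to the job. What is shaped like the timer but green is not meant.

How it is judged:
On the way, in this order (a step that is already met when the one before it is completed fails the run):
1. the knob has been turned anticlockwise to its stop (within 5 degrees) (x of dial_lug in the frame of timer below -0.0351 m), for 0.1 s.
2. the knob is on the fourth click from the stop (within 8 degrees) (x of dial_lug in the frame of timer above -0.02 m and y of dial_lug in the frame of timer between -0.004 and 0.004 m), for 0.3 s.
3. the start button is pushed down by 3.5 mm or more (value of joint start above 0.0035 m), for 0.05 s.
At the end, for the whole second after the job is handed in: the knob rests on the fourth click from its stop (within 8 degrees), the start button is up again (within 1 mm), and the relay, the terminal block and the spool are within 30 mm of where they were (all of step 2 and value of joint start below 0.001 m and not (distance of relay_mid from where it was at the start of the episode above 0.03 m) and not (distance of terminal_mid from where it was at the start of the episode above 0.03 m) and not (distance of spool_mid from where it was at the start of the episode above 0.03 m)); the robot touches nothing.
It fails at once if the knob is forced against its stop (over 24 N on the stop pin, 28 mm from the axis) (contact force between dial_lug and stop_pin above 24 N).
It fails at once if a bystander (relay, terminal block or spool) is pushed over 30 mm away (distance of any of relay_mid, terminal_mid, spool_mid from where it was at the start of the episode above 0.03 m).
It also fails if it takes over 72 s, if anything falls off the work surface, if the arm or the gripper's body presses on something with over 40 N, if the wrist force passes 120 N, or if a joint passes its speed limit or range.

ROBOT

A 7-joint arm with a two-finger parallel gripper is mounted at the origin on a cart in front of the work surface, level with it; the furniture and walls round the work are solid. World frame = base frame: x ahead of the robot, y to its left, z up, the work surface at z = 0. Lengths are in m, angles in rad, forces in N, time in s.
With the tool pointing down it reaches from about 0.4 to 0.85 m from the base axis. Payload 10.4 kg.
Tool frame: the origin (TCP) lies midway between the tips of the shut fingers; the grasp point (between the pads) lies 19 mm behind it; z points along the fingers, x is the direction in which the jaws open and shut, and the axes are right-handed (so a half turn about z gives the same grasp; the last joint's range is limited). The gripper opens to 87 mm and grips with 3 to 60 N. Pads are 19 mm wide; open, the fingers measure 117 mm over their backs; the gripper's body (75 mm by 190 mm) begins 51 mm behind the grasp point.
Start: joints at [-1.3, 0.332, -0.065, 1.46, 0.022, 1.35, -0.088], TCP at [0.181, 0.598, 0.223] pointing down, gripper open.
Joint ranges: [-2.6, 2.6], [-0.5, 2.12], [-1.47, 1.34], [0.16, 2.42], [-1.27, 4.41], [0.06, 2.06], [-2.6, 2.6]. Speed limits (rad/s): [2.22, 2.22, 2.79, 2.79, 3.14, 3.14, 3.14].

INTERFACE

Orientations are given as a 3x3 rotation matrix whose columns are the frame's x, y, z axes.
In Python, from bench import * gives the robot as it stands.
- The arm moves only by the shell command python3 -m crank 'ROWS'. ROWS is JSON, a list of rows, each an object with "delta_rot": the turn, a rotation vector about the world's x, y, z scaled (see below), a list of three; "travel": the shift along the world's x, y, z scaled (see below), a list of three; "gripper": the opening, from -1 (shut) to 1 (fully open). A call has 1 to 20 rows; each row is the pose to reach, as a shift and turn from the pose commanded when the call began, turning the shorter way round; what a row does not reach only later rows make up. The controller multiplies each number of a shift by 150 mm and each number of a turn by 180 degrees. A row lasts 1/10 s, in which the tool goes at most 50 mm and 8.59 degrees, less where a joint would pass 70% of its speed; a pose out of reach is approached as far as the arm can. A call with a number of a shift or a turn outside -1 to 1 is refused whole. A call with a gripper value outside its range is refused whole. The fingers move at their own pace and stop on an object; the grip force is fixed at half the most. Time passes only in rows, so rows that repeat a pose let the fingers close. It gives the time, the measured TCP pose, the force and the opening at its end, in the units of the state.
- get_state(): the state, without advancing time (a new reading comes with each control period).
- get_image(name): name is "scene" or "top" or "wrist"; returns (picture, depth): 384x512x3 uint8, blue, green, red; 384x512 float32, m along the optical axis (not along the pixel's ray), 0 where there is no reading.
- camera_info(name): a dict with "camera_matrix" (3x3 intrinsics, pixels), "dist" ([k1, k2, p1, p2, k3] as OpenCV has them; the pictures are not rectified), "R" (3x3) and "t" (3): a world point X has camera coordinates R X + t; the wrist camera has in their place "hand_eye" (4x4, takes a point from camera to tool coordinates, whose origin is the TCP and whose axes are the tool frame's). Camera axes: x right, y down, z forward; pixel columns grow to the right and rows downward; lengths in m; the calibration is good to about 2 mm. A picture is of the moment at which its call begins: read the wrist's pose just before it. camera_info takes no time and is no camera call.
- finish_job(): hands the job in, once; it reports no verdict.
The state is a dict: "time_s": time; "qpos": joint angles; "qvel": joint speeds; "joint_torque": joint torques, N m; "tcp_pos": TCP position; "eef_rot": TCP orientation; "wrist_force": force on the tool from outside, world axes, zero at the start; "ft_torque": the same for the moment, N m; "gripper_width": finger opening in m.
Only numpy, scipy, OpenCV 4.12 (cv2) and the standard library are available. Lean on these libraries where they do the work, as an engineer would, in place of code of your own. Each camera call takes 0.05 s, during which the arm holds its last target.

## Working session

There is one attempt and no reset: what is moved stays moved. The work goes in short steps, Python scripts to look and compute and a shell command to move; the robot and the scene stay as the last step left them, time stands still between calls to the robot, and variables do not carry over. Pictures are saved under pics/ and viewed, and the job is handed in when it is done.

```bash
ls; mkdir -p pics; python3 - <<'E'
from bench import *
import cv2
s=get_state()
for k in s: print(k,s[k])
for n in ("scene","top","wrist"):
    p,d=get_image(n); cv2.imwrite(f"pics/{n}0.png",p); 
    import numpy as np
    np.save(f"pics/{n}0d.npy",d); print(n,camera_info(n))
E
```

```text
pics
time_s 0.0
qpos [-1.29960426  0.33284792 -0.06469468  1.46095085  0.02163703  1.34992199
 -0.08852578]
qvel [ 9.81372801e-04 -1.26547431e-03 -8.49738432e-04  1.35135622e-04
  7.31350609e-06  2.10758532e-03 -6.95450655e-05]
joint_torque [-2.77716108e-04 -6.23253393e+01  2.45054998e-02 -3.89904892e+01
 -6.13077474e-02  3.97579093e-02  1.52288308e-04]
tcp_pos [0.18089644 0.59783242 0.22176436]
eef_rot [[ 2.89585074e-01  9.57152228e-01 -3.11764633e-04]
 [ 9.57151214e-01 -2.89585223e-01 -1.39729522e-03]
 [-1.42770666e-03  1.06229942e-04 -9.99998975e-01]]
wrist_force [-0.26459811 -0.11554721  0.57644283]
ft_torque [-0.02336312  0.02004715  0.01822078]
gripper_width 0.08702097713594616
scene {'camera_matrix': array([[389.24376468,   0.        , 259.71624818],
       [  0.        , 389.24376468, 189.09006861],
       [  0.        ,   0.        ,   1.        ]]), 'dist': array([-0.03755986,  0.        ,  0.        ,  0.        ,  0.        ]), 'R': array([[-0.8377326 , -0.54577679,  0.01821466],
       [-0.42249985,  0.62665634, -0.65482495],
       [ 0.34597393, -0.5562639 , -0.75556106
[... 429 characters left out ...]
93792,  0.0207534 , -0.98176971]]), 't': array([0.21115868, 0.54824256, 1.43660792])}
wrist {'camera_matrix': array([[290.91876518,   0.        , 265.17818127],
       [  0.        , 290.91876518, 186.40596411],
       [  0.        ,   0.        ,   1.        ]]), 'dist': array([-0.07490834,  0.        ,  0.        ,  0.        ,  0.        ]), 'hand_eye': array([[ 9.99999585e-01, -3.41887187e-04,  8.44350855e-04,
         8.16510496e-04],
       [ 1.00353404e-04,  9.62602955e-01,  2.70916116e-01,
        -7.41956285e-02],
       [-9.05397376e-04, -2.70915918e-01,  9.62602590e-01,
        -1.62088128e-01],
       [ 0.00000000e+00,  0.00000000e+00,  0.00000000e+00,
         1.00000000e+00]])}
```

View pics/scene0.png

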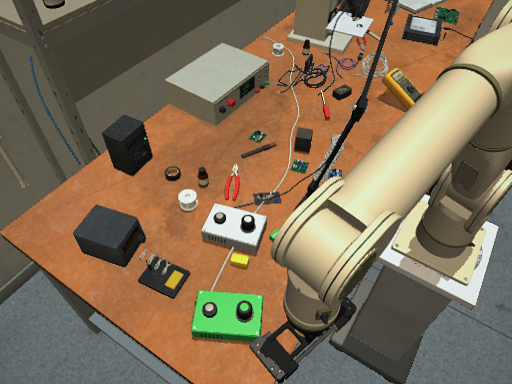

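View pics/top0.png

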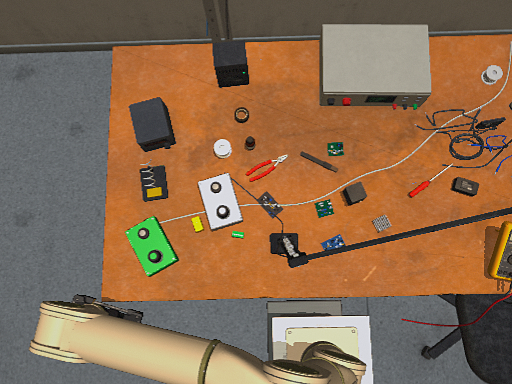

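View pics/wrist0.png

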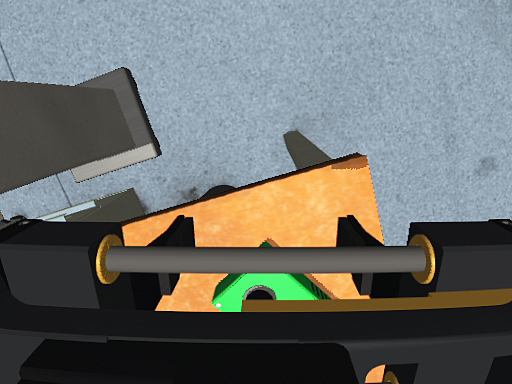

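Light-grey timer: top image about (220,201), knob (223,212), button (216,187). The green box at (152,246) is the decoy. The lamp is at (285,245). Next, an enlarged crop and positions.

```bash
cat > h.py <<'E'
from bench import *
import cv2, numpy as np
def ray(n,uv,z,info=None):
    c=info or camera_info(n)
    p=cv2.undistortPoints(np.array([[uv]],float),c['camera_matrix'],c['dist'])[0,0]
    d=c['R'].T@np.array([p[0],p[1],1]); o=-c['R'].T@c['t']
    return o+d*(z-o[2])/d[2]
def proj(n,X,s=None):
    c=camera_info(n)
    if n=='wrist':
        H=c['hand_eye']; R=s['eef_rot'] if isinstance(s['eef_rot'],np.ndarray) else np.array(s['eef_rot'])
        M=np.eye(4); M[:3,:3]=R; M[:3,3]=s['tcp_pos']; W=np.linalg.inv(M@H); R,t=W[:3,:3],W[:3,3]
    else: R,t=c['R'],c['t']
    return cv2.projectPoints(np.array(X,float).reshape(-1,1,3),cv2.Rodrigues(R)[0],t,c['camera_matrix'],np.array(c['dist']))[0][:,0]
E
python3 - <<'E'
from h import *
import bench; print([x for x in dir(bench) if not x.startswith('_')])
p=cv2.imread('pics/top0.png'); s=cv2.imread('pics/scene0.png')
cv2.imwrite('pics/c1.png',np.hstack([cv2.resize(p[160:260,170:270],(400,400),interpolation=2),cv2.resize(s[195:275,180:280],(400,400),interpolation=2)]))
for im,n,x0,y0,x1,y1 in ((p,'top',190,165,250,235),(s,'scene',195,195,275,262)):
    h=cv2.cvtColor(im,cv2.COLOR_BGR2HSV)
    m=((h[...,1]<50)&(h[...,2]>150)).astype(np.uint8); k=np.zeros_like(m);k[y0:y1,x0:x1]=1;m*=k
    m=cv2.morphologyEx(m,cv2.MORPH_OPEN,np.ones((3,3)))
    cs=cv2.findContours(m,cv2.RETR_EXTERNAL,2)[0]; c=max(cs,key=cv2.contourArea)
    r=cv2.minAreaRect(c); print(n,r,cv2.boxPoints(r).tolist())
    for b in cv2.boxPoints(r): print('  ',ray(n,b,0.048).round(4))
for uv in((223,211),):print('knob top',ray('top',uv,.086))
print('button top',ray('top',(216,187),.07))
E
```

```text
['PlanningError', 'camera_info', 'finish_job', 'get_image', 'get_state']
top ((219.5159912109375, 200.4119873046875), (49.31999969482422, 32.599998474121094), 73.73979187011719) [[196.96319580078125, 181.30238342285156], [228.25918579101562, 172.1743927001953], [242.06878662109375, 219.52159118652344], [210.77279663085938, 228.6495819091797]]
   [0.6013 0.4014 0.048 ]
   [0.6304 0.2949 0.048 ]
   [0.4673 0.2501 0.048 ]
   [0.4392 0.3545 0.048 ]
scene ((233.67308044433594, 223.36538696289062), (58.6751823425293, 31.2232666015625), 15.255118370056152) [[201.26153564453125, 230.70770263671875], [209.4769287109375, 200.58462524414062], [266.0846252441406, 216.0230712890625], [257.8692321777344, 246.14614868164062]]
   [0.5952 0.4027 0.048 ]
   [0.6451 0.2998 0.048 ]
   [0.4671 0.2523 0.048 ]
   [0.4292 0.3552 0.048 ]
knob top [0.49164095 0.30972252 0.086     ]
button top [0.57538577 0.33421785 0.07      ]
```

View pics/c1.png

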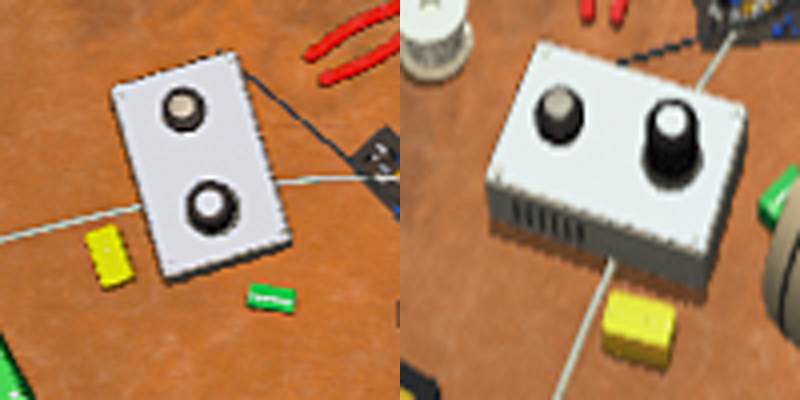

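The crop confirms it: the light-grey box has a tall black knob near the robot end and a grey button at the far end. The yellow relay, green terminal and white spool are all where described. Refining the knob and button positions.

```bash
python3 - <<'E'
from h import *
p=cv2.imread('pics/top0.png'); s=cv2.imread('pics/scene0.png')
def blob(im,x0,y0,x1,y1,f):
    h=cv2.cvtColor(im,cv2.COLOR_BGR2HSV).astype(int); m=np.zeros(h.shape[:2],bool); m[y0:y1,x0:x1]=f(h)[y0:y1,x0:x1]
    n,l,st,c=cv2.connectedComponentsWithStats(m.astype(np.uint8)); i=1+np.argmax(st[1:,4]); return c[i],st[i].tolist()
dark=lambda h:h[...,2]<90
for n,im,bx in (('top',p,(214,200,234,224)),('scene',s,(235,210,260,236))):
    print(n,'knob dark',blob(im,*bx,dark))
for n,im,bx,bb in (('top',p,(218,206,228,217),(211,182,221,192)),('scene',s,(240,215,255,228),(213,211,226,223))):
    for nm,b,z in(('knob',bx,.086),('but',bb,.07)):
        c,st=blob(im,*b,lambda h:h[...,2]>120); print(n,nm,c,st,ray(n,c,z).round(4))
yel=lambda h:(abs(h[...,0]-28)<6)&(h[...,1]>150); 
c,st=blob(p,185,210,210,240,yel); print('relay',ray('top',c,.026))
c,st=blob(p,228,228,248,242,lambda h:(abs(h[...,0]-60)<15)&(h[...,1]>150)); print('term',ray('top',c,.018))
print('spool',ray('top',(222,148),.04))
E
```

```text
top knob dark (array([222.50574713, 212.13793103]), [217, 205, 12, 14, 87])
scene knob dark (array([247.45695364, 225.33774834]), [241, 216, 14, 17, 151])
top knob [221.84210526 210.21052632] [219, 207, 7, 7, 38] [0.4943 0.3135 0.086 ]
top but [215.09677419 186.12903226] [212, 184, 7, 6, 31] [0.5784 0.3372 0.07  ]
scene knob [247.41025641 218.66666667] [244, 216, 8, 6, 39] [0.4922 0.315  0.086 ]
scene but [218.15189873 214.24050633] [213, 211, 13, 12, 79] [0.5795 0.3399 0.07  ]
relay [0.45998974 0.40387201 0.026     ]
term [0.42771707 0.26619928 0.018     ]
spool [0.71876461 0.31656869 0.04      ]
```

```bash
python3 -m crank '[{"delta_rot":[0,0,0],"travel":[0.69,-0.63,0],"gripper":1},{"delta_rot":[0,0,0],"travel":[0.69,-0.63,0],"gripper":1},{"delta_rot":[0,0,0],"travel":[0.69,-0.63,0],"gripper":1},{"delta_rot":[0,0,0],"travel":[0.69,-0.63,0],"gripper":1}]'
python3 -c "
from bench import *
s=get_state();print(s['qpos'].round(3) if hasattr(s['qpos'],'round') else s['qpos'],s['qvel'])"
```

```text
time_s: 0.55
tcp_pos: [0.2904, 0.4993, 0.2227]
eef_rot: [[0.298, 0.954, 0.002], [0.954, -0.298, -0.001], [-0.001, 0.003, -1.0]]
wrist_force: [0.2, 0.3, 0.1]
gripper_width: 0.0871
[-1.130e+00  2.270e-01  6.000e-03  1.593e+00  1.000e-03  1.322e+00
  1.440e-01] [-0.05479268  0.02530201 -0.07801962 -0.03091208 -0.02445543 -0.00352467
 -0.06780034]
```

```bash
python3 -m crank '[{"delta_rot":[0,0,0],"travel":[0.69,-0.63,0],"gripper":1},{"delta_rot":[0,0,0],"travel":[0.69,-0.63,0],"gripper":1},{"delta_rot":[0,0,0],"travel":[0.69,-0.63,0],"gripper":1},{"delta_rot":[0,0,0],"travel":[0.69,-0.63,0],"gripper":1}]'
python3 -m crank '[{"delta_rot":[0,0,0],"travel":[0.66,-0.62,0],"gripper":1},{"delta_rot":[0,0,0],"travel":[0.66,-0.62,0],"gripper":1},{"delta_rot":[0,0,0],"travel":[0.66,-0.62,0],"gripper":1},{"delta_rot":[0,0,0],"travel":[0.66,-0.62,0],"gripper":1},{"delta_rot":[0,0,0],"travel":[0.66,-0.62,0],"gripper":1}]'
python3 - <<'E'
from h import *
s=get_state();print(np.round(s['qpos'],3),s['tcp_pos'],s['eef_rot'])
p,d=get_image('wrist');cv2.imwrite('pics/w1.png',p);np.save('pics/w1d.npy',d)
q,_=get_image('scene');cv2.imwrite('pics/s1.png',q)
print(proj('wrist',[[.4935,.314,.086],[.579,.338,.07]],s))
E
```

```text
time_s: 0.95
tcp_pos: [0.3929, 0.4044, 0.2226]
eef_rot: [[0.298, 0.955, 0.002], [0.955, -0.298, -0.002], [-0.001, 0.002, -1.0]]
wrist_force: [1.3, -0.3, 0.2]
gripper_width: 0.087
time_s: 1.45
tcp_pos: [0.4868, 0.3165, 0.2223]
eef_rot: [[0.29, 0.957, -0.001], [0.957, -0.29, 0.0], [-0.0, -0.001, -1.0]]
wrist_force: [-0.1, 1.2, 0.1]
gripper_width: 0.087
[-0.81   0.232  0.183  1.594 -0.044  1.32   0.655] [0.48675569 0.31653168 0.22225567] [[ 2.90470615e-01  9.56883652e-01 -7.05666002e-04]
 [ 9.56883902e-01 -2.90470641e-01  6.74154509e-05]
 [-1.40466513e-04 -6.94822645e-04 -9.99999749e-01]]
[[263.74582005 184.15280344]
 [304.04943982 241.28054874]]
```

View pics/w1.png

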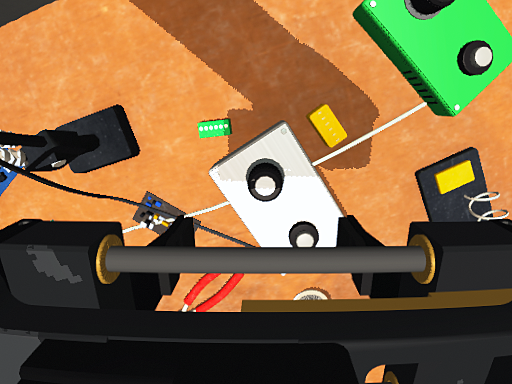

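View pics/s1.png

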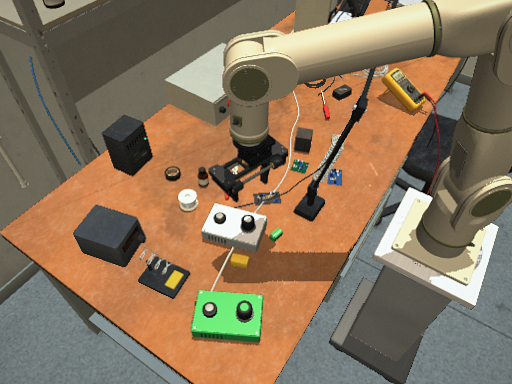

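The wrist view shows the knob cap at about (265,185) and the button at (303,233). My prediction for the knob was (264,184). The arm stands clear of the lamp post and passes above it. Refining from this view.

```bash
python3 - <<'E'
from h import *
im=cv2.imread('pics/w1.png'); d=np.load('pics/w1d.npy'); s=get_state()
c=camera_info('wrist');H=c['hand_eye'];M=np.eye(4);M[:3,:3]=s['eef_rot'];M[:3,3]=s['tcp_pos'];W=np.linalg.inv(M@H)
info=dict(c,R=W[:3,:3],t=W[:3,3])
h=cv2.cvtColor(im,cv2.COLOR_BGR2HSV)
m=np.zeros(h.shape[:2],np.uint8);m[155:205,243:288]=(h[155:205,243:288,2]<75)
n,l,st,ce=cv2.connectedComponentsWithStats(m);i=1+np.argmax(st[1:,4]);print('dark',ce[i],st[i])
m=np.zeros(h.shape[:2],np.uint8);m[172:198,253:278]=(h[172:198,253:278,2]>110)
n,l,st,ce=cv2.connectedComponentsWithStats(m);i=1+np.argmax(st[1:,4]);print('cap',ce[i],st[i],'depth',d[int(ce[i][1]),int(ce[i][0])])
print('knob',ray('wrist',ce[i],.086,info))
u,v=ce[i]; z=d[int(v),int(u)]; pn=cv2.undistortPoints(np.array([[[u,v]]]),c['camera_matrix'],c['dist'])[0,0]
print('by depth',(M@H@np.array([pn[0]*z,pn[1]*z,z,1]))[:3])
u,v=300,190; z=d[int(v),int(u)]; pn=cv2.undistortPoints(np.array([[[u,v]]],float),c['camera_matrix'],c['dist'])[0,0]
print('panel',(M@H@np.array([pn[0]*z,pn[1]*z,z,1]))[:3])
cv2.imwrite('pics/w1c.png',cv2.resize(im[120:270,200:350],(600,600),interpolation=2))
E
```

```text
dark [264.73461012 177.0123119 ] [246 159  38  42 731]
cap [264.72839506 185.71296296] [255 176  21  20 324] depth 0.3098289
knob [0.49439166 0.31600973 0.086     ]
by depth [0.49439713 0.31600807 0.08597942]
panel [0.52163428 0.35215301 0.04880806]
```

View pics/w1c.png

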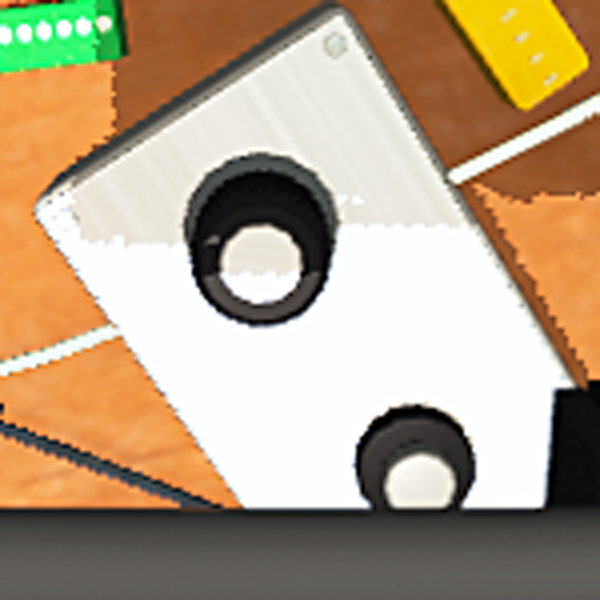

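```bash
python3 -m crank '[{"delta_rot":[0,0,0],"travel":[0.049,-0.01,-0.3],"gripper":1},{"delta_rot":[0,0,0],"travel":[0.049,-0.01,-0.6],"gripper":1},{"delta_rot":[0,0,0],"travel":[0.049,-0.01,-0.6],"gripper":1},{"delta_rot":[0,0,0],"travel":[0.049,-0.01,-0.6],"gripper":1}]'
python3 - <<'E'
from h import *
s=get_state()
im,d=get_image('wrist');cv2.imwrite('pics/w2.png',im)
print(s['tcp_pos'],proj('wrist',[[.494,.315,.086]],s))
E
```

```text
time_s: 1.95
tcp_pos: [0.4934, 0.3159, 0.1333]
eef_rot: [[0.288, 0.958, -0.001], [0.958, -0.288, -0.0], [-0.0, -0.001, -1.0]]
wrist_force: [-0.3, 0.6, 1.7]
gripper_width: 0.0871
[0.49340987 0.31589296 0.13328481] [[263.00121444 206.76070235]]
```

View pics/w2.png

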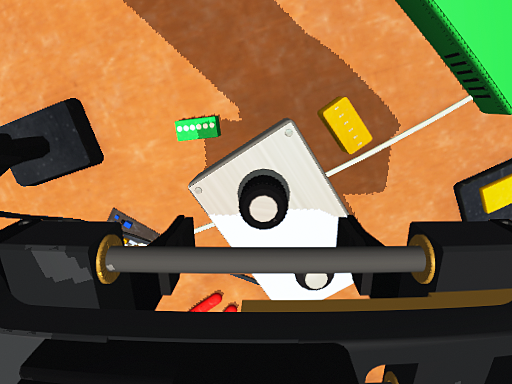

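The knob cap is at about (263,208), so it is centred between the jaws. Descending, then narrowing the gripper.

```bash
python3 -m crank '[{"delta_rot":[0,0,0],"travel":[0.009,-0.005,-0.25],"gripper":1},{"delta_rot":[0,0,0],"travel":[0.009,-0.005,-0.51],"gripper":1},{"delta_rot":[0,0,0],"travel":[0.009,-0.005,-0.51],"gripper":0.1},{"delta_rot":[0,0,0],"travel":[0.009,-0.005,-0.51],"gripper":0.1},{"delta_rot":[0,0,0],"travel":[0.009,-0.005,-0.51],"gripper":0.1},{"delta_rot":[0,0,0],"travel":[0.009,-0.005,-0.51],"gripper":0.1}]'
python3 - <<'E'
from h import *
s=get_state(); print(s['tcp_pos'],s['wrist_force'],s['ft_torque'],s['gripper_width'],s['qpos'])
im,d=get_image('scene');cv2.imwrite('pics/s3.png',cv2.resize(im[170:280,180:320],(800,628),interpolation=2)[:600])
E
```

```text
time_s: 2.6
tcp_pos: [0.4969, 0.315, 0.0587]
eef_rot: [[0.289, 0.957, 0.003], [0.957, -0.289, 0.003], [0.003, 0.002, -1.0]]
wrist_force: [0.7, 0.2, 0.1]
gripper_width: 0.063
[0.49694912 0.31504313 0.05867478] [0.6588729  0.20946899 0.08879717] [-0.00330307  0.01451486 -0.00357008] 0.0629569245150295 [-0.78408299  0.39335717  0.1719429   1.7518666  -0.07844549  0.99908316
  0.69431642]
```

View pics/s3.png

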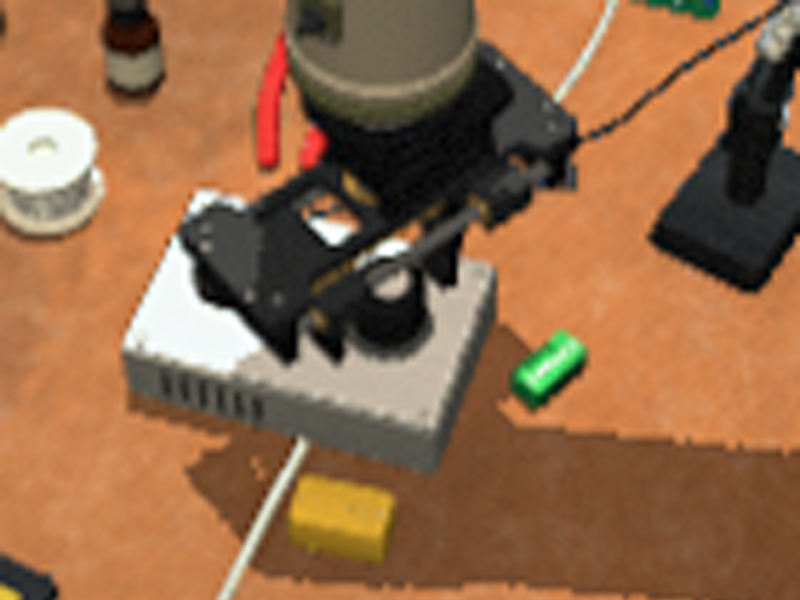

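The jaws are straddling the knob with clearance. Letting it settle, then correcting.

```bash
python3 -m crank '[{"delta_rot":[0,0,0],"travel":[0,0,0],"gripper":0.1},{"delta_rot":[0,0,0],"travel":[0,0,0],"gripper":0.1},{"delta_rot":[0,0,0],"travel":[0,0,0],"gripper":0.1}]'
python3 - <<'E'
from h import *
s=get_state()
im,d=get_image('wrist');cv2.imwrite('pics/w4.png',im)
print(s['tcp_pos'],proj('wrist',[[.4948,.315,.086]],s))
E
```

```text
time_s: 2.95
tcp_pos: [0.4957, 0.314, 0.0563]
eef_rot: [[0.29, 0.957, 0.0], [0.957, -0.29, 0.0], [0.0, 0.0, -1.0]]
wrist_force: [0.2, 0.8, 0.5]
gripper_width: 0.0484
[0.4957233  0.3140302  0.05627169] [[264.66462729 254.2020793 ]]
```

View pics/w4.png

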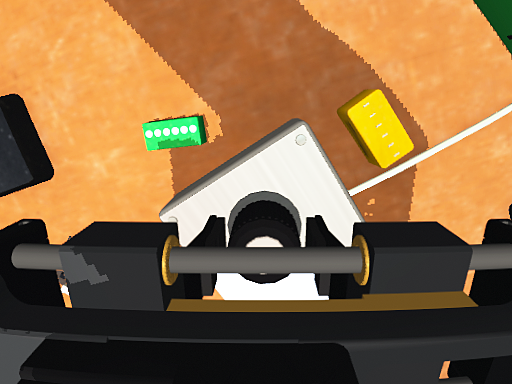

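The gaps either side of the knob are even (6–7 px: inner finger edges at 223 and 307, knob edges at 229 and 300). Closing gently.

```bash
cat > st.py <<'E'
from h import *
s=get_state(); R=np.array(s['eef_rot'])
print('t %.2f yaw %.2f F %s Tz %.3f w %.4f tcp %s q6 %.3f'%(s['time_s'],np.degrees(np.arctan2(R[1,0],R[0,0])),np.round(s['wrist_force'],1),s['ft_torque'][2],s['gripper_width'],np.round(s['tcp_pos'],4),s['qpos'][6]), 'T',np.round(s['ft_torque'],2))
E
python3 -m crank '[{"delta_rot":[0,0,0],"travel":[0,0,0],"gripper":-0.12},{"delta_rot":[0,0,0],"travel":[0,0,0],"gripper":-0.12},{"delta_rot":[0,0,0],"travel":[0,0,0],"gripper":-0.12}]' >/dev/null; python3 st.py
python3 -m crank '[{"delta_rot":[0,0,0],"travel":[0,0,0],"gripper":-0.15},{"delta_rot":[0,0,0],"travel":[0,0,0],"gripper":-0.15},{"delta_rot":[0,0,0],"travel":[0,0,0],"gripper":-0.15}]'>/dev/null; python3 st.py
```

```text
t 3.30 yaw 73.17 F [-0.1 -0.4  0. ] Tz -0.010 w 0.0390 tcp [0.4957 0.314  0.056 ] q6 0.694 T [ 0.02  0.04 -0.01]
t 3.60 yaw 73.15 F [-0.9 -2.3  1.5] Tz 0.070 w 0.0373 tcp [0.4956 0.3136 0.056 ] q6 0.694 T [-0.67  0.34  0.07]
```

```bash

python3 -m crank '[{"delta_rot":[0,0,0],"travel":[0,0,0],"gripper":-0.2},{"delta_rot":[0,0,0],"travel":[0,0,0],"gripper":-0.2},{"delta_rot":[0,0,0],"travel":[0,0,0],"gripper":-0.2}]'>/dev/null; python3 st.py; python3 -m crank '[{"delta_rot":[0,0,0.006],"travel":[0,0,0],"gripper":-0.2},{"delta_rot":[0,0,0.006],"travel":[0,0,0],"gripper":-0.2}]'>/dev/null; python3 st.py;
```

```text
t 3.90 yaw 73.15 F [-1.7 -3.5  1.8] Tz 0.002 w 0.0374 tcp [0.4956 0.3136 0.056 ] q6 0.694 T [-0.98  0.57  0.  ]
t 4.10 yaw 74.29 F [-2.5 -4.9  3. ] Tz -0.223 w 0.0373 tcp [0.4956 0.3136 0.056 ] q6 0.713 T [-1.22  0.59 -0.22]
```

```bash
cat > g.py <<'E'
# print state; exit 1 if the axial torque exceeds argv[1]
import sys
from h import *
s=get_state(); R=np.array(s['eef_rot'])
print('t %.2f yaw %.2f F %s Tz %.3f'%(s['time_s'],np.degrees(np.arctan2(R[1,0],R[0,0])),np.round(s['wrist_force'],1),s['ft_torque'][2]))
sys.exit(int(abs(s['ft_torque'][2])>float(sys.argv[1])))
E
python3 -m crank '[{"delta_rot":[0,0,0],"travel":[-0.001,-0.004,0],"gripper":-0.2},{"delta_rot":[0,0,0],"travel":[-0.001,-0.004,0],"gripper":-0.2}]' >/dev/null; python3 g.py 0.33 &&
python3 -m crank '[{"delta_rot":[0,0,0.006],"travel":[0,0,0],"gripper":-0.2},{"delta_rot":[0,0,0.006],"travel":[0,0,0],"gripper":-0.2}]' >/dev/null; python3 g.py 0.33 &&
python3 -m crank '[{"delta_rot":[0,0,0.006],"travel":[0,0,0],"gripper":-0.2},{"delta_rot":[0,0,0.006],"travel":[0,0,0],"gripper":-0.2}]' >/dev/null; python3 g.py 0.33 &&
python3 -m crank '[{"delta_rot":[0,0,0.006],"travel":[0,0,0],"gripper":-0.2},{"delta_rot":[0,0,0.006],"travel":[0,0,0],"gripper":-0.2}]' >/dev/null; python3 g.py 0.33
```

```text
t 4.30 yaw 74.26 F [-1.8 -2.3 -0.7] Tz -0.228
t 4.50 yaw 75.41 F [-0.8 -1.7 -1.4] Tz -0.083
t 4.70 yaw 76.46 F [-0.5 -1.  -2.1] Tz -0.202
t 4.90 yaw 77.56 F [ 0.4 -0.2 -4. ] Tz -0.066
```

```bash

python3 -m crank '[{"delta_rot":[0,0,0],"travel":[0,0,0],"gripper":-0.2}]' >/dev/null; python3 st.py
python3 -m crank '[{"delta_rot":[0,0,0],"travel":[0,0,0],"gripper":-0.2}]' >/dev/null; python3 st.py
python3 -m crank '[{"delta_rot":[0,0,0],"travel":[0,0,0],"gripper":-0.4},{"delta_rot":[0,0,0],"travel":[0,0,0],"gripper":-0.4}]' >/dev/null; python3 st.py
```

```text
t 5.00 yaw 77.50 F [ 2.4  1.  -5.7] Tz -0.036 w 0.0373 tcp [0.4955 0.3135 0.056 ] q6 0.766 T [-0.08 -0.41 -0.04]
t 5.10 yaw 77.49 F [ 2.4  0.1 -5.3] Tz -0.079 w 0.0377 tcp [0.4956 0.3136 0.056 ] q6 0.766 T [ 0.03 -0.34 -0.08]
t 5.30 yaw 77.49 F [ 0.4  1.4 -1.6] Tz -0.051 w 0.0371 tcp [0.4956 0.3135 0.056 ] q6 0.766 T [ 0.09  0.   -0.05]
```

```bash

python3 -m crank '[{"delta_rot":[0,0,0.006],"travel":[0,0,0],"gripper":-0.4},{"delta_rot":[0,0,0.006],"travel":[0,0,0],"gripper":-0.4}]' >/dev/null; python3 g.py 0.33 &&
python3 -m crank '[{"delta_rot":[0,0,0.006],"travel":[0,0,0],"gripper":-0.4},{"delta_rot":[0,0,0.006],"travel":[0,0,0],"gripper":-0.4}]' >/dev/null; python3 g.py 0.33 &&
python3 -m crank '[{"delta_rot":[0,0,0.006],"travel":[0,0,0],"gripper":-0.4},{"delta_rot":[0,0,0.006],"travel":[0,0,0],"gripper":-0.4}]' >/dev/null; python3 g.py 0.33 &&
python3 -m crank '[{"delta_rot":[0,0,0.006],"travel":[0,0,0],"gripper":-0.4},{"delta_rot":[0,0,0.006],"travel":[0,0,0],"gripper":-0.4}]' >/dev/null; python3 g.py 0.33 &&
python3 -m crank '[{"delta_rot":[0,0,0.006],"travel":[0,0,0],"gripper":-0.4},{"delta_rot":[0,0,0.006],"travel":[0,0,0],"gripper":-0.4}]' >/dev/null; python3 g.py 0.33 &&
python3 -m crank '[{"delta_rot":[0,0,0.006],"travel":[0,0,0],"gripper":-0.4},{"delta_rot":[0,0,0.006],"travel":[0,0,0],"gripper":-0.4}]' >/dev/null; python3 g.py 0.33 &&
python3 -m crank '[{"delta_rot":[0,0,0.006],"travel":[0,0,0],"gripper":-0.4},{"delta_rot":[0,0,0.006],"travel":[0,0,0],"gripper":-0.4}]' >/dev/null; python3 g.py 0.33 &&
python3 -m crank '[{"delta_rot":[0,0,0.006],"travel":[0,0,0],"gripper":-0.4},{"delta_rot":[0,0,0.006],"travel":[0,0,0],"gripper":-0.4}]' >/dev/null; python3 g.py 0.33
```

```text
t 5.50 yaw 78.64 F [-0.7  0.1 -2.3] Tz -0.010
t 5.70 yaw 79.71 F [ 1.8  0.5 -6.5] Tz -0.029
t 5.90 yaw 80.79 F [ 4.   2.1 -8.8] Tz -0.003
t 6.10 yaw 81.87 F [ 3.9  3.8 -9.3] Tz -0.001
t 6.30 yaw 82.95 F [ 1.6  2.8 -5.3] Tz -0.028
t 6.50 yaw 84.03 F [ 1.2  3.2 -5.9] Tz 0.042
t 6.70 yaw 85.12 F [ 2.3  4.5 -6.1] Tz 0.098
t 6.90 yaw 86.19 F [ 1.9  5.1 -6. ] Tz 0.121
```

```bash

python3 -m crank '[{"delta_rot":[0,0,0.006],"travel":[0,0,0],"gripper":-0.4},{"delta_rot":[0,0,0.006],"travel":[0,0,0],"gripper":-0.4}]' >/dev/null; python3 g.py 0.3 &&
python3 -m crank '[{"delta_rot":[0,0,0.006],"travel":[0,0,0],"gripper":-0.4},{"delta_rot":[0,0,0.006],"travel":[0,0,0],"gripper":-0.4}]' >/dev/null; python3 g.py 0.3 &&
python3 -m crank '[{"delta_rot":[0,0,0.006],"travel":[0,0,0],"gripper":-0.4},{"delta_rot":[0,0,0.006],"travel":[0,0,0],"gripper":-0.4}]' >/dev/null; python3 g.py 0.3 &&
python3 -m crank '[{"delta_rot":[0,0,0.006],"travel":[0,0,0],"gripper":-0.4},{"delta_rot":[0,0,0.006],"travel":[0,0,0],"gripper":-0.4}]' >/dev/null; python3 g.py 0.3 &&
python3 -m crank '[{"delta_rot":[0,0,0.006],"travel":[0,0,0],"gripper":-0.4},{"delta_rot":[0,0,0.006],"travel":[0,0,0],"gripper":-0.4}]' >/dev/null; python3 g.py 0.3 &&
python3 -m crank '[{"delta_rot":[0,0,0.006],"travel":[0,0,0],"gripper":-0.4},{"delta_rot":[0,0,0.006],"travel":[0,0,0],"gripper":-0.4}]' >/dev/null; python3 g.py 0.3 &&
python3 -m crank '[{"delta_rot":[0,0,0.006],"travel":[0,0,0],"gripper":-0.4},{"delta_rot":[0,0,0.006],"travel":[0,0,0],"gripper":-0.4}]' >/dev/null; python3 g.py 0.3 &&
python3 -m crank '[{"delta_rot":[0,0,0.006],"travel":[0,0,0],"gripper":-0.4},{"delta_rot":[0,0,0.006],"travel":[0,0,0],"gripper":-0.4}]' >/dev/null; python3 g.py 0.3
```

```text
t 7.10 yaw 87.28 F [ 2.6  6.4 -8.2] Tz 0.091
t 7.30 yaw 88.36 F [  4.9   5.3 -12.5] Tz 0.154
t 7.50 yaw 89.44 F [  4.3   4.7 -11.7] Tz 0.145
t 7.70 yaw 90.51 F [ 3.2  6.1 -7.6] Tz 0.152
t 7.90 yaw 91.59 F [ 3.1  5.9 -7.7] Tz 0.111
t 8.10 yaw 92.66 F [ 2.9  4.8 -8.5] Tz 0.002
t 8.30 yaw 93.72 F [ 2.8  4.9 -8.4] Tz -0.229
t 8.50 yaw 94.81 F [ 3.   4.  -8.5] Tz -0.141
```

```bash

python3 -m crank '[{"delta_rot":[0,0,0.006],"travel":[0.002,0.003,-0.003],"gripper":-0.4},{"delta_rot":[0,0,0.006],"travel":[0.002,0.003,-0.003],"gripper":-0.4}]' >/dev/null; python3 g.py 0.3 &&
python3 -m crank '[{"delta_rot":[0,0,0.006],"travel":[0,0,0],"gripper":-0.4},{"delta_rot":[0,0,0.006],"travel":[0,0,0],"gripper":-0.4}]' >/dev/null; python3 g.py 0.3 &&
python3 -m crank '[{"delta_rot":[0,0,0.006],"travel":[0,0,0],"gripper":-0.4},{"delta_rot":[0,0,0.006],"travel":[0,0,0],"gripper":-0.4}]' >/dev/null; python3 g.py 0.3 &&
python3 -m crank '[{"delta_rot":[0,0,0.006],"travel":[0,0,0],"gripper":-0.4},{"delta_rot":[0,0,0.006],"travel":[0,0,0],"gripper":-0.4}]' >/dev/null; python3 g.py 0.3 &&
python3 -m crank '[{"delta_rot":[0,0,0.006],"travel":[0,0,0],"gripper":-0.4},{"delta_rot":[0,0,0.006],"travel":[0,0,0],"gripper":-0.4}]' >/dev/null; python3 g.py 0.3 &&
python3 -m crank '[{"delta_rot":[0,0,0.006],"travel":[0,0,0],"gripper":-0.4},{"delta_rot":[0,0,0.006],"travel":[0,0,0],"gripper":-0.4}]' >/dev/null; python3 g.py 0.3 &&
python3 -m crank '[{"delta_rot":[0,0,0.006],"travel":[0,0,0],"gripper":-0.4},{"delta_rot":[0,0,0.006],"travel":[0,0,0],"gripper":-0.4}]' >/dev/null; python3 g.py 0.3 &&
python3 -m crank '[{"delta_rot":[0,0,0.006],"travel":[0,0,0],"gripper":-0.4},{"delta_rot":[0,0,0.006],"travel":[0,0,0],"gripper":-0.4}]' >/dev/null; python3 g.py 0.3
```

```text
t 8.70 yaw 95.89 F [-2.1  0.9 -1.9] Tz -0.081
t 8.90 yaw 96.98 F [-2.   1.2  0.8] Tz -0.125
t 9.10 yaw 98.07 F [-3.4  0.9  2.8] Tz -0.103
t 9.30 yaw 99.15 F [-3.6  0.9  2.8] Tz -0.085
t 9.50 yaw 100.23 F [-4.5 -0.4  6.7] Tz 0.010
t 9.70 yaw 101.31 F [-7.  -0.8  8.4] Tz -0.011
t 9.90 yaw 102.40 F [-6.7 -1.   8.1] Tz -0.045
t 10.10 yaw 103.48 F [-5.4 -0.8  8.5] Tz 0.067
```

```bash

python3 -m crank '[{"delta_rot":[0,0,0.006],"travel":[-0.002,0,0.002],"gripper":-0.4},{"delta_rot":[0,0,0.006],"travel":[-0.002,0,0.002],"gripper":-0.4}]' >/dev/null; python3 g.py 0.3 &&
python3 -m crank '[{"delta_rot":[0,0,0.006],"travel":[0,0,0],"gripper":-0.4},{"delta_rot":[0,0,0.006],"travel":[0,0,0],"gripper":-0.4}]' >/dev/null; python3 g.py 0.3 &&
python3 -m crank '[{"delta_rot":[0,0,0.006],"travel":[0,0,0],"gripper":-0.4},{"delta_rot":[0,0,0.006],"travel":[0,0,0],"gripper":-0.4}]' >/dev/null; python3 g.py 0.3 &&
python3 -m crank '[{"delta_rot":[0,0,0.006],"travel":[0,0,0],"gripper":-0.4},{"delta_rot":[0,0,0.006],"travel":[0,0,0],"gripper":-0.4}]' >/dev/null; python3 g.py 0.3 &&
python3 -m crank '[{"delta_rot":[0,0,0.006],"travel":[0,0,0],"gripper":-0.4},{"delta_rot":[0,0,0.006],"travel":[0,0,0],"gripper":-0.4}]' >/dev/null; python3 g.py 0.3 &&
python3 -m crank '[{"delta_rot":[0,0,0.006],"travel":[0,0,0],"gripper":-0.4},{"delta_rot":[0,0,0.006],"travel":[0,0,0],"gripper":-0.4}]' >/dev/null; python3 g.py 0.3 &&
python3 -m crank '[{"delta_rot":[0,0,0.006],"travel":[0,0,0],"gripper":-0.4},{"delta_rot":[0,0,0.006],"travel":[0,0,0],"gripper":-0.4}]' >/dev/null; python3 g.py 0.3
```

```text
t 10.30 yaw 104.55 F [-3.   0.6  4.1] Tz 0.016
t 10.50 yaw 105.63 F [-3.9  0.2  4.9] Tz 0.072
t 10.70 yaw 106.70 F [-3.4 -1.2  5.5] Tz 0.069
t 10.90 yaw 107.78 F [-3.8 -1.3  5.4] Tz 0.050
t 11.10 yaw 108.87 F [-3.5 -0.7  5.3] Tz 0.138
t 11.30 yaw 109.94 F [-3.6 -1.4  6.9] Tz 0.071
t 11.50 yaw 111.02 F [-4.  -1.9  5.9] Tz 0.177
```

```bash

python3 -m crank '[{"delta_rot":[0,0,0.004],"travel":[-0.001,0,0.001],"gripper":-0.4},{"delta_rot":[0,0,0.004],"travel":[-0.001,0,0.001],"gripper":-0.4}]' >/dev/null; python3 g.py 0.3 &&
python3 -m crank '[{"delta_rot":[0,0,0.004],"travel":[0,0,0],"gripper":-0.4},{"delta_rot":[0,0,0.004],"travel":[0,0,0],"gripper":-0.4}]' >/dev/null; python3 g.py 0.3 &&
python3 -m crank '[{"delta_rot":[0,0,0.004],"travel":[0,0,0],"gripper":-0.4},{"delta_rot":[0,0,0.004],"travel":[0,0,0],"gripper":-0.4}]' >/dev/null; python3 g.py 0.3 &&
python3 -m crank '[{"delta_rot":[0,0,0.004],"travel":[0,0,0],"gripper":-0.4},{"delta_rot":[0,0,0.004],"travel":[0,0,0],"gripper":-0.4}]' >/dev/null; python3 g.py 0.3 &&
python3 -m crank '[{"delta_rot":[0,0,0.004],"travel":[0,0,0],"gripper":-0.4},{"delta_rot":[0,0,0.004],"travel":[0,0,0],"gripper":-0.4}]' >/dev/null; python3 g.py 0.3 &&
python3 -m crank '[{"delta_rot":[0,0,0.004],"travel":[0,0,0],"gripper":-0.4},{"delta_rot":[0,0,0.004],"travel":[0,0,0],"gripper":-0.4}]' >/dev/null; python3 g.py 0.3
```

```text
t 11.70 yaw 111.72 F [-0.6  0.1 -0.3] Tz 0.132
t 11.90 yaw 112.44 F [ 1.3  0.9 -3.1] Tz 0.132
t 12.10 yaw 113.16 F [ 0.7  0.7 -1. ] Tz 0.130
t 12.30 yaw 113.87 F [ 0.9  1.6 -2.5] Tz -0.136
t 12.50 yaw 114.58 F [ 1.3  1.8 -2.2] Tz -0.272
t 12.70 yaw 115.29 F [ 0.7  1.4 -2.1] Tz -0.537
```

Torque climbed to 0.54 N m in 0.7°, well above any click, so that is the stop. Its zero crossing is at about 113.6° yaw, after clicks at about 92.7° and 73.2°. Backing off and turning clockwise.

```bash

python3 -m crank '[{"delta_rot":[0,0,-0.009],"travel":[0,0,0],"gripper":-0.4},{"delta_rot":[0,0,-0.009],"travel":[0,0,0],"gripper":-0.4},{"delta_rot":[0,0,-0.009],"travel":[0,0,0],"gripper":-0.4}]' >/dev/null; python3 g.py 0.45 &&
python3 -m crank '[{"delta_rot":[0,0,-0.008],"travel":[0,0,0],"gripper":-0.4},{"delta_rot":[0,0,-0.008],"travel":[0,0,0],"gripper":-0.4}]' >/dev/null; python3 g.py 0.45 &&
python3 -m crank '[{"delta_rot":[0,0,-0.008],"travel":[0,0,0],"gripper":-0.4},{"delta_rot":[0,0,-0.008],"travel":[0,0,0],"gripper":-0.4}]' >/dev/null; python3 g.py 0.45 &&
python3 -m crank '[{"delta_rot":[0,0,-0.008],"travel":[0,0,0],"gripper":-0.4},{"delta_rot":[0,0,-0.008],"travel":[0,0,0],"gripper":-0.4}]' >/dev/null; python3 g.py 0.45 &&
python3 -m crank '[{"delta_rot":[0,0,-0.008],"travel":[0,0,0],"gripper":-0.4},{"delta_rot":[0,0,-0.008],"travel":[0,0,0],"gripper":-0.4}]' >/dev/null; python3 g.py 0.45 &&
python3 -m crank '[{"delta_rot":[0,0,-0.008],"travel":[0,0,0],"gripper":-0.4},{"delta_rot":[0,0,-0.008],"travel":[0,0,0],"gripper":-0.4}]' >/dev/null; python3 g.py 0.45 &&
python3 -m crank '[{"delta_rot":[0,0,-0.008],"travel":[0,0,0],"gripper":-0.4},{"delta_rot":[0,0,-0.008],"travel":[0,0,0],"gripper":-0.4}]' >/dev/null; python3 g.py 0.45 &&
python3 -m crank '[{"delta_rot":[0,0,-0.008],"travel":[0,0,0],"gripper":-0.4},{"delta_rot":[0,0,-0.008],"travel":[0,0,0],"gripper":-0.4}]' >/dev/null; python3 g.py 0.45 
```

```text
t 13.00 yaw 113.67 F [ 2.6  0.9 -3.4] Tz -0.063
t 13.20 yaw 112.16 F [ 3.9  1.5 -5.3] Tz 0.156
t 13.40 yaw 110.71 F [ 4.1  1.8 -4.6] Tz 0.125
t 13.60 yaw 109.27 F [ 2.4  0.9 -2.9] Tz 0.124
t 13.80 yaw 107.82 F [ 4.5  1.5 -3.6] Tz 0.114
t 14.00 yaw 106.38 F [ 3.5  1.  -3.8] Tz 0.062
t 14.20 yaw 104.94 F [ 4.4  0.7 -3.6] Tz 0.029
t 14.40 yaw 103.50 F [ 4.8  1.2 -4.7] Tz 0.020
```

```bash

python3 -m crank '[{"delta_rot":[0,0,-0.016],"travel":[0,0,0],"gripper":-0.4},{"delta_rot":[0,0,-0.016],"travel":[0,0,0],"gripper":-0.4}]' >/dev/null; python3 g.py 0.45 &&
python3 -m crank '[{"delta_rot":[0,0,-0.016],"travel":[0,0,0],"gripper":-0.4},{"delta_rot":[0,0,-0.016],"travel":[0,0,0],"gripper":-0.4}]' >/dev/null; python3 g.py 0.45 &&
python3 -m crank '[{"delta_rot":[0,0,-0.008],"travel":[0,0,0],"gripper":-0.4},{"delta_rot":[0,0,-0.008],"travel":[0,0,0],"gripper":-0.4}]' >/dev/null; python3 g.py 0.45 &&
python3 -m crank '[{"delta_rot":[0,0,-0.008],"travel":[0,0,0],"gripper":-0.4},{"delta_rot":[0,0,-0.008],"travel":[0,0,0],"gripper":-0.4}]' >/dev/null; python3 g.py 0.45 &&
python3 -m crank '[{"delta_rot":[0,0,-0.008],"travel":[0,0,0],"gripper":-0.4},{"delta_rot":[0,0,-0.008],"travel":[0,0,0],"gripper":-0.4}]' >/dev/null; python3 g.py 0.45 &&
python3 -m crank '[{"delta_rot":[0,0,-0.008],"travel":[0,0,0],"gripper":-0.4},{"delta_rot":[0,0,-0.008],"travel":[0,0,0],"gripper":-0.4}]' >/dev/null; python3 g.py 0.45 &&
python3 -m crank '[{"delta_rot":[0,0,-0.008],"travel":[0,0,0],"gripper":-0.4},{"delta_rot":[0,0,-0.008],"travel":[0,0,0],"gripper":-0.4}]' >/dev/null; python3 g.py 0.45 &&
python3 -m crank '[{"delta_rot":[0,0,-0.016],"travel":[0,0,0],"gripper":-0.4},{"delta_rot":[0,0,-0.016],"travel":[0,0,0],"gripper":-0.4}]' >/dev/null; python3 g.py 0.45 &&
python3 -m crank '[{"delta_rot":[0,0,-0.016],"travel":[0,0,0],"gripper":-0.4},{"delta_rot":[0,0,-0.016],"travel":[0,0,0],"gripper":-0.4}]' >/dev/null; python3 g.py 0.45 &&
python3 -m crank '[{"delta_rot":[0,0,-0.016],"travel":[0,0,0],"gripper":-0.4},{"delta_rot":[0,0,-0.016],"travel":[0,0,0],"gripper":-0.4}]' >/dev/null; python3 g.py 0.45
```

```text
t 14.60 yaw 100.62 F [ 6.   0.2 -7.4] Tz -0.113
t 14.80 yaw 97.78 F [ 4.  -0.2 -3.3] Tz -0.091
t 15.00 yaw 96.36 F [ 4.1  0.4 -4.6] Tz -0.130
t 15.20 yaw 94.89 F [ 5.3  1.3 -5.1] Tz -0.166
t 15.40 yaw 93.44 F [ 6.4  0.  -8.2] Tz -0.060
t 15.60 yaw 92.00 F [ 5.7  0.6 -6.7] Tz 0.047
t 15.80 yaw 90.56 F [ 6.3  1.4 -6.4] Tz 0.077
t 16.00 yaw 87.63 F [  8.8   0.4 -10.2] Tz 0.050
t 16.20 yaw 84.77 F [ 5.7  0.  -4.7] Tz 0.037
t 16.40 yaw 81.89 F [ 5.3 -0.5 -5.6] Tz 0.001
```

```bash

python3 -m crank '[{"delta_rot":[0,0,-0.016],"travel":[0.001,0,-0.001],"gripper":-0.4},{"delta_rot":[0,0,-0.016],"travel":[0.001,0,-0.001],"gripper":-0.4}]' >/dev/null; python3 g.py 0.45 &&
python3 -m crank '[{"delta_rot":[0,0,-0.008],"travel":[0,0,0],"gripper":-0.4},{"delta_rot":[0,0,-0.008],"travel":[0,0,0],"gripper":-0.4}]' >/dev/null; python3 g.py 0.45 &&
python3 -m crank '[{"delta_rot":[0,0,-0.008],"travel":[0,0,0],"gripper":-0.4},{"delta_rot":[0,0,-0.008],"travel":[0,0,0],"gripper":-0.4}]' >/dev/null; python3 g.py 0.45 &&
python3 -m crank '[{"delta_rot":[0,0,-0.008],"travel":[0,0,0],"gripper":-0.4},{"delta_rot":[0,0,-0.008],"travel":[0,0,0],"gripper":-0.4}]' >/dev/null; python3 g.py 0.45 &&
python3 -m crank '[{"delta_rot":[0,0,-0.008],"travel":[0,0,0],"gripper":-0.4},{"delta_rot":[0,0,-0.008],"travel":[0,0,0],"gripper":-0.4}]' >/dev/null; python3 g.py 0.45 &&
python3 -m crank '[{"delta_rot":[0,0,-0.008],"travel":[0,0,0],"gripper":-0.4},{"delta_rot":[0,0,-0.008],"travel":[0,0,0],"gripper":-0.4}]' >/dev/null; python3 g.py 0.45 &&
python3 -m crank '[{"delta_rot":[0,0,-0.008],"travel":[0,0,0],"gripper":-0.4},{"delta_rot":[0,0,-0.008],"travel":[0,0,0],"gripper":-0.4}]' >/dev/null; python3 g.py 0.45 &&
python3 -m crank '[{"delta_rot":[0,0,-0.008],"travel":[0,0,0],"gripper":-0.4},{"delta_rot":[0,0,-0.008],"travel":[0,0,0],"gripper":-0.4}]' >/dev/null; python3 g.py 0.45 &&
python3 -m crank '[{"delta_rot":[0,0,-0.008],"travel":[0,0,0],"gripper":-0.4},{"delta_rot":[0,0,-0.008],"travel":[0,0,0],"gripper":-0.4}]' >/dev/null; python3 g.py 0.45 &&
python3 -m crank '[{"delta_rot":[0,0,-0.008],"travel":[0,0,0],"gripper":-0.4},{"delta_rot":[0,0,-0.008],"travel":[0,0,0],"gripper":-0.4}]' >/dev/null; python3 g.py 0.45 &&
python3 -m crank '[{"delta_rot":[0,0,-0.016],"travel":[0,0,0],"gripper":-0.4},{"delta_rot":[0,0,-0.016],"travel":[0,0,0],"gripper":-0.4}]' >/dev/null; python3 g.py 0.45
```

```text
t 16.60 yaw 79.06 F [ 5.7 -1.  -6. ] Tz -0.070
t 16.80 yaw 77.64 F [ 4.6 -2.3 -5.1] Tz -0.179
t 17.00 yaw 76.16 F [ 3.1 -2.5 -4.4] Tz -0.118
t 17.20 yaw 74.70 F [ 2.8 -4.2  1.3] Tz -0.143
t 17.40 yaw 73.26 F [ 0.9 -4.5  2.8] Tz -0.026
t 17.60 yaw 71.82 F [ 1.7 -5.3  2. ] Tz -0.028
t 17.80 yaw 70.40 F [ 0.1 -5.8  2.7] Tz 0.109
t 18.00 yaw 68.96 F [ 3.7 -5.1 -1.4] Tz 0.112
t 18.20 yaw 67.52 F [ 1.  -4.1  2.6] Tz 0.142
t 18.40 yaw 66.07 F [ 0.4 -4.9  4. ] Tz 0.106
t 18.60 yaw 63.13 F [ 0.6 -5.   2.9] Tz 0.002
```

```bash

python3 -m crank '[{"delta_rot":[0,0,-0.016],"travel":[0,-0.002,0],"gripper":-0.4},{"delta_rot":[0,0,-0.016],"travel":[0,-0.002,0],"gripper":-0.4}]' >/dev/null; python3 g.py 0.45 &&
python3 -m crank '[{"delta_rot":[0,0,-0.008],"travel":[0,0,0],"gripper":-0.4},{"delta_rot":[0,0,-0.008],"travel":[0,0,0],"gripper":-0.4}]' >/dev/null; python3 g.py 0.45 &&
python3 -m crank '[{"delta_rot":[0,0,-0.008],"travel":[0,0,0],"gripper":-0.4},{"delta_rot":[0,0,-0.008],"travel":[0,0,0],"gripper":-0.4}]' >/dev/null; python3 g.py 0.45 &&
python3 -m crank '[{"delta_rot":[0,0,-0.008],"travel":[0,0,0],"gripper":-0.4},{"delta_rot":[0,0,-0.008],"travel":[0,0,0],"gripper":-0.4}]' >/dev/null; python3 g.py 0.45 &&
python3 -m crank '[{"delta_rot":[0,0,-0.008],"travel":[0,0,0],"gripper":-0.4},{"delta_rot":[0,0,-0.008],"travel":[0,0,0],"gripper":-0.4}]' >/dev/null; python3 g.py 0.45 &&
python3 -m crank '[{"delta_rot":[0,0,-0.008],"travel":[0,0,0],"gripper":-0.4},{"delta_rot":[0,0,-0.008],"travel":[0,0,0],"gripper":-0.4}]' >/dev/null; python3 g.py 0.45 &&
python3 -m crank '[{"delta_rot":[0,0,-0.008],"travel":[0,0,0],"gripper":-0.4},{"delta_rot":[0,0,-0.008],"travel":[0,0,0],"gripper":-0.4}]' >/dev/null; python3 g.py 0.45 &&
python3 -m crank '[{"delta_rot":[0,0,-0.008],"travel":[0,0,0],"gripper":-0.4},{"delta_rot":[0,0,-0.008],"travel":[0,0,0],"gripper":-0.4}]' >/dev/null; python3 g.py 0.45 &&
python3 -m crank '[{"delta_rot":[0,0,-0.008],"travel":[0,0,0],"gripper":-0.4},{"delta_rot":[0,0,-0.008],"travel":[0,0,0],"gripper":-0.4}]' >/dev/null; python3 g.py 0.45 &&
python3 -m crank '[{"delta_rot":[0,0,-0.008],"travel":[0,0,0],"gripper":-0.4},{"delta_rot":[0,0,-0.008],"travel":[0,0,0],"gripper":-0.4}]' >/dev/null; python3 g.py 0.45 &&
python3 -m crank '[{"delta_rot":[0,0,-0.008],"travel":[0,0,0],"gripper":-0.4},{"delta_rot":[0,0,-0.008],"travel":[0,0,0],"gripper":-0.4}]' >/dev/null; python3 g.py 0.45
```

```text
t 18.80 yaw 60.31 F [ 0.8 -5.2  2.6] Tz -0.045
t 19.00 yaw 58.91 F [ 1.  -5.   0.2] Tz -0.073
t 19.20 yaw 57.43 F [ 2.9 -4.9 -0.5] Tz -0.162
t 19.40 yaw 55.97 F [-1.  -6.1  6.7] Tz -0.088
t 19.60 yaw 54.51 F [ 1.8 -4.8  0. ] Tz -0.150
t 19.80 yaw 53.06 F [ 0.5 -6.1  2.5] Tz -0.083
t 20.00 yaw 51.64 F [ 1.9 -4.4  2.4] Tz 0.032
t 20.20 yaw 50.20 F [ 0.9 -7.1 -0.1] Tz 0.125
t 20.40 yaw 48.76 F [-0.3 -5.3  4.9] Tz 0.081
t 20.60 yaw 47.32 F [ 0.7 -6.5  0.8] Tz 0.104
t 20.80 yaw 45.88 F [ 0.  -5.6  6.5] Tz 0.112
```

```bash

python3 -m crank '[{"delta_rot":[0,0,-0.016],"travel":[0,-0.003,0],"gripper":-0.4},{"delta_rot":[0,0,-0.016],"travel":[0,-0.003,0],"gripper":-0.4}]' >/dev/null; python3 g.py 0.45 &&
python3 -m crank '[{"delta_rot":[0,0,-0.008],"travel":[0,0,0],"gripper":-0.4},{"delta_rot":[0,0,-0.008],"travel":[0,0,0],"gripper":-0.4}]' >/dev/null; python3 g.py 0.45 &&
python3 -m crank '[{"delta_rot":[0,0,-0.008],"travel":[0,0,0],"gripper":-0.4},{"delta_rot":[0,0,-0.008],"travel":[0,0,0],"gripper":-0.4}]' >/dev/null; python3 g.py 0.45 &&
python3 -m crank '[{"delta_rot":[0,0,-0.008],"travel":[0,0,0],"gripper":-0.4},{"delta_rot":[0,0,-0.008],"travel":[0,0,0],"gripper":-0.4}]' >/dev/null; python3 g.py 0.45 &&
python3 -m crank '[{"delta_rot":[0,0,-0.008],"travel":[0,0,0],"gripper":-0.4},{"delta_rot":[0,0,-0.008],"travel":[0,0,0],"gripper":-0.4}]' >/dev/null; python3 g.py 0.45 &&
python3 -m crank '[{"delta_rot":[0,0,-0.008],"travel":[0,0,0],"gripper":-0.4},{"delta_rot":[0,0,-0.008],"travel":[0,0,0],"gripper":-0.4}]' >/dev/null; python3 g.py 0.45 &&
python3 -m crank '[{"delta_rot":[0,0,-0.006],"travel":[0,0,0],"gripper":-0.4},{"delta_rot":[0,0,-0.006],"travel":[0,0,0],"gripper":-0.4}]' >/dev/null; python3 g.py 0.45
```

```text
t 21.00 yaw 43.02 F [-0.  -4.   0.7] Tz 0.036
t 21.20 yaw 41.63 F [-0.5 -3.5  4.7] Tz -0.042
t 21.40 yaw 40.17 F [ 1.9 -1.8 -0.2] Tz -0.104
t 21.60 yaw 38.72 F [-1.7 -3.9  2.9] Tz -0.026
t 21.80 yaw 37.28 F [-1.3 -1.2  5. ] Tz -0.169
t 22.00 yaw 35.83 F [ 0.  -2.3  0.6] Tz -0.147
t 22.20 yaw 34.78 F [-2.6 -2.1  1.5] Tz -0.152
```

```bash

python3 -m crank '[{"delta_rot":[0,0,-0.006],"travel":[0,0,0],"gripper":-0.4},{"delta_rot":[0,0,-0.006],"travel":[0,0,0],"gripper":-0.4}]' >/dev/null; python3 g.py 0.45 &&
python3 -m crank '[{"delta_rot":[0,0,-0.005],"travel":[0,0,0],"gripper":-0.4},{"delta_rot":[0,0,-0.005],"travel":[0,0,0],"gripper":-0.4}]' >/dev/null; python3 g.py 0.07 &&
python3 -m crank '[{"delta_rot":[0,0,0],"travel":[0,0,0],"gripper":-0.4}]' >/dev/null; python3 g.py 0.07
```

```text
t 22.40 yaw 33.71 F [-1.5 -0.4  5. ] Tz -0.116
t 22.60 yaw 32.82 F [-2.3 -0.2  4.2] Tz -0.018
t 22.70 yaw 32.86 F [-2.8  0.2  5.2] Tz -0.025
```

Four clicks are counted (about 92.7, 72.5, 52.3 and 32.7°) and the torque is about zero. Releasing and rising.

```bash

python3 -m crank '[{"delta_rot":[0,0,0],"travel":[0,0,0],"gripper":-0.4},{"delta_rot":[0,0,0],"travel":[0,0,0],"gripper":0.3},{"delta_rot":[0,0,0],"travel":[0,0,0],"gripper":0.3},{"delta_rot":[0,0,0],"travel":[0,0,0],"gripper":0.3},{"delta_rot":[0,0,0],"travel":[0,0,0],"gripper":0.3}]' >/dev/null; python3 st.py
python3 -m crank '[{"delta_rot":[0,0,0],"travel":[0,0,0.2],"gripper":0.3},{"delta_rot":[0,0,0],"travel":[0,0,0.5],"gripper":0.3},{"delta_rot":[0,0,0],"travel":[0,0,0.5],"gripper":-1},{"delta_rot":[0,0,0],"travel":[0,0,0.5],"gripper":-1},{"delta_rot":[0,0,0],"travel":[0,0,0.5],"gripper":-1},{"delta_rot":[0,0,0],"travel":[0,0,0.5],"gripper":-1},{"delta_rot":[0,0,0],"travel":[0,0,0.5],"gripper":-1},{"delta_rot":[0,0,0],"travel":[0,0,0.5],"gripper":-1}]' >/dev/null; python3 st.py
python3 - <<'E'
from h import *
s=get_state()
im,d=get_image('wrist');cv2.imwrite('pics/w5.png',im);np.save('pics/w5d.npy',d)
print(proj('wrist',[[.579,.338,.07],[.4948,.315,.086]],s))
E
```

```text
t 23.20 yaw 32.84 F [ 0.1 -0.  -0.5] Tz -0.009 w 0.0549 tcp [0.4956 0.313  0.0558] q6 0.037 T [-0.09 -0.01 -0.01]
t 24.00 yaw 32.85 F [-0.2 -1.2  0. ] Tz 0.010 w 0.0165 tcp [0.4953 0.3129 0.1303] q6 0.015 T [-0.09 -0.02  0.01]
[[364.64359712 228.49591397]
 [265.17574735 205.28935727]]
```

View pics/w5.png

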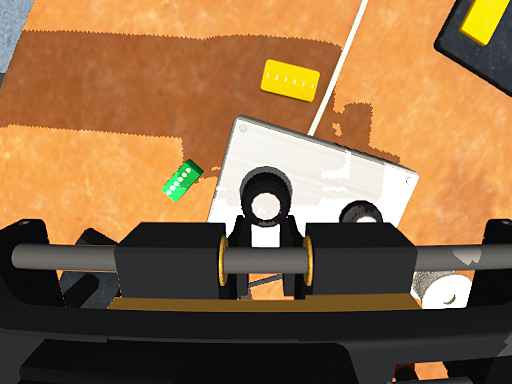

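```bash

python3 -m crank '[{"delta_rot":[0,0,0],"travel":[0.28,0.08,0],"gripper":-1},{"delta_rot":[0,0,0],"travel":[0.563,0.164,0],"gripper":-1},{"delta_rot":[0,0,0],"travel":[0.563,0.164,0],"gripper":-1},{"delta_rot":[0,0,0],"travel":[0.563,0.164,0],"gripper":-1},{"delta_rot":[0,0,0],"travel":[0.563,0.164,0],"gripper":-1},{"delta_rot":[0,0,0],"travel":[0.563,0.164,0],"gripper":-1}]' >/dev/null; python3 st.py
python3 - <<'E'
from h import *
s=get_state()
im,d=get_image('wrist');cv2.imwrite('pics/w6.png',im)
q,_=get_image('scene');cv2.imwrite('pics/s6.png',cv2.resize(q[170:280,180:320],(750,589),interpolation=2))
print(proj('wrist',[[.58,.3375,.07],[.4953,.3135,.086]],s))
E
```

```text
t 24.65 yaw 32.87 F [-0.  -0.5 -0.1] Tz 0.007 w 0.0004 tcp [0.5792 0.3378 0.1314] q6 0.089 T [-0.04 -0.03  0.01]
[[264.78517026 201.45834534]
 [151.26055187 175.18580495]]
```

View pics/w6.png

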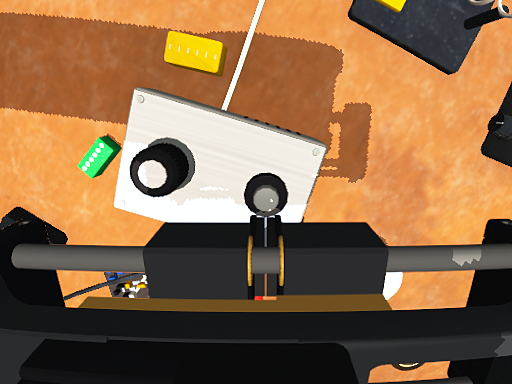

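View pics/s6.png

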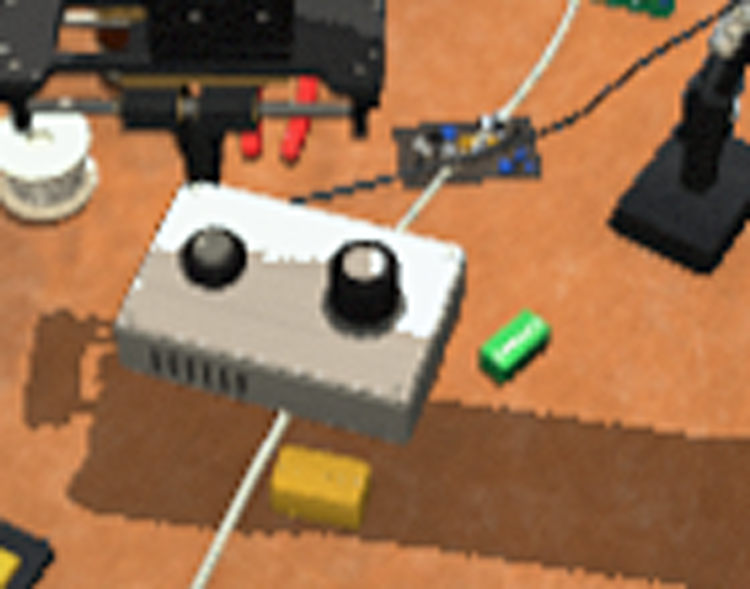

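The button cap is at about (266,201) against a predicted (265,201), so the tool is right above it. Descending, then pressing in 1 mm steps.

```bash
cat > f.py <<'E'
import sys
from h import *
s=get_state(); print('t %.2f z %.4f F %s'%(s['time_s'],s['tcp_pos'][2],np.round(s['wrist_force'],1)))
sys.exit(int(abs(s['wrist_force'][2])>float(sys.argv[1])))
E
python3 -m crank '[{"delta_rot":[0,0,0],"travel":[0.003,0,-0.2],"gripper":-1},{"delta_rot":[0,0,0],"travel":[0.003,0,-0.38],"gripper":-1},{"delta_rot":[0,0,0],"travel":[0.003,0,-0.38],"gripper":-1},{"delta_rot":[0,0,0],"travel":[0.003,0,-0.38],"gripper":-1}]' >/dev/null; python3 f.py 5.5 &&
python3 -m crank '[{"delta_rot":[0,0,0],"travel":[0,0,-0.02],"gripper":-1},{"delta_rot":[0,0,0],"travel":[0,0,-0.02],"gripper":-1}]' >/dev/null; python3 f.py 5.5 &&
python3 -m crank '[{"delta_rot":[0,0,0],"travel":[0,0,-0.007],"gripper":-1},{"delta_rot":[0,0,0],"travel":[0,0,-0.007],"gripper":-1}]' >/dev/null; python3 f.py 5.5 &&
python3 -m crank '[{"delta_rot":[0,0,0],"travel":[0,0,-0.007],"gripper":-1},{"delta_rot":[0,0,0],"travel":[0,0,-0.007],"gripper":-1}]' >/dev/null; python3 f.py 5.5 &&
python3 -m crank '[{"delta_rot":[0,0,0],"travel":[0,0,-0.007],"gripper":-1},{"delta_rot":[0,0,0],"travel":[0,0,-0.007],"gripper":-1}]' >/dev/null; python3 f.py 5.5
```

```text
t 25.15 z 0.0747 F [-0.5 -0.5  0.2]
t 25.35 z 0.0721 F [0.3 0.1 0.2]
t 25.55 z 0.0703 F [-0.6 -0.2  0.5]
t 25.75 z 0.0690 F [ 0.1 -0.4  1.2]
t 25.95 z 0.0679 F [0.5 0.4 2.1]
```

```bash

python3 -m crank '[{"delta_rot":[0,0,0],"travel":[0,0,-0.007],"gripper":-1},{"delta_rot":[0,0,0],"travel":[0,0,-0.007],"gripper":-1}]' >/dev/null; python3 f.py 7 &&
python3 -m crank '[{"delta_rot":[0,0,0],"travel":[0,0,-0.007],"gripper":-1},{"delta_rot":[0,0,0],"travel":[0,0,-0.007],"gripper":-1}]' >/dev/null; python3 f.py 7 &&
python3 -m crank '[{"delta_rot":[0,0,0],"travel":[0,0,-0.007],"gripper":-1},{"delta_rot":[0,0,0],"travel":[0,0,-0.007],"gripper":-1}]' >/dev/null; python3 f.py 7 &&
python3 -m crank '[{"delta_rot":[0,0,0],"travel":[0,0,-0.007],"gripper":-1},{"delta_rot":[0,0,0],"travel":[0,0,-0.007],"gripper":-1}]' >/dev/null; python3 f.py 7
```

```text
t 26.15 z 0.0668 F [0.1 0.  3. ]
t 26.35 z 0.0658 F [0.1 0.2 4. ]
t 26.55 z 0.0647 F [1.  0.6 5.1]
t 26.75 z 0.0645 F [-2.2 -1.2 10.9]
```

The force ran along the spring curve to 5 N, then jumped to 10.9 N, so the button bottomed out. Releasing straight up and checking.

```bash

python3 -m crank '[{"delta_rot":[0,0,0],"travel":[0,0,0.1],"gripper":-1},{"delta_rot":[0,0,0],"travel":[0,0,0.4],"gripper":-1},{"delta_rot":[0,0,0],"travel":[0,0,0.8],"gripper":-1},{"delta_rot":[0,0,0],"travel":[0,0,0.8],"gripper":-1},{"delta_rot":[0,0,0],"travel":[0,0,0.8],"gripper":-1},{"delta_rot":[0,0,0],"travel":[0,0,0.8],"gripper":-1}]' >/dev/null; python3 st.py
python3 - <<'E'
from h import *
im,_=get_image('wrist');cv2.imwrite('pics/w7.png',im)
t,d=get_image('top');cv2.imwrite('pics/t7.png',t)
h=cv2.cvtColor(t,cv2.COLOR_BGR2HSV).astype(int)
def cen(m,b):
    k=np.zeros_like(m);k[b[1]:b[3],b[0]:b[2]]=m[b[1]:b[3],b[0]:b[2]];v,u=np.nonzero(k);return (u.mean(),v.mean()) if len(u) else None
for n,m,b,z in(('relay',(abs(h[...,0]-28)<6)&(h[...,1]>150),(185,210,210,240),.026),('term',(abs(h[...,0]-60)<15)&(h[...,1]>150),(228,228,248,242),.018)):
    c=cen(m,b); print(n,c,c and ray('top',c,z).round(4))
s=get_state();c=camera_info('wrist');M=np.eye(4);M[:3,:3]=s['eef_rot'];M[:3,3]=s['tcp_pos'];W=np.linalg.inv(M@c['hand_eye'])
print(proj('wrist',[[.58,.3375,.07],[.7188,.3166,.04]],s))
im,d=get_image('wrist')
for uv in proj('wrist',[[.58,.3375,.07]],s):
    u,v=uv; z=np.median(d[int(v)-2:int(v)+3,int(u)-2:int(u)+3]);pn=cv2.undistortPoints(np.array([[[u,v]]]),c['camera_matrix'],c['dist'])[0,0]
    print('button height',(M@c['hand_eye']@np.array([pn[0]*z,pn[1]*z,z,1]))[:3])
E
```

```text
t 27.35 yaw 32.85 F [-0.3 -0.3 -0.7] Tz 0.009 w 0.0000 tcp [0.5797 0.3374 0.1822] q6 0.081 T [-0.05  0.05  0.01]
relay (np.float64(197.14285714285714), np.float64(225.0)) [0.4551 0.4034 0.026 ]
term None None
[[265.42834895 184.42804921]
 [355.2379389  254.14160262]]
button height [0.58014582 0.33727032 0.06900624]
```

View pics/w7.png

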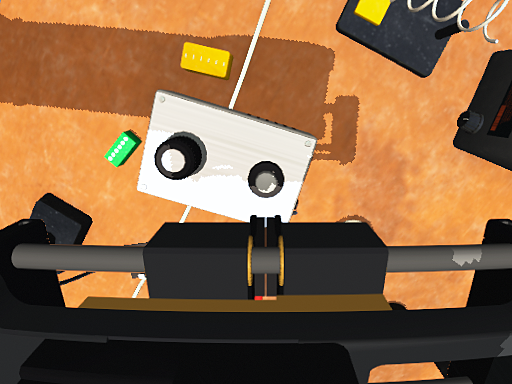

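View pics/t7.png

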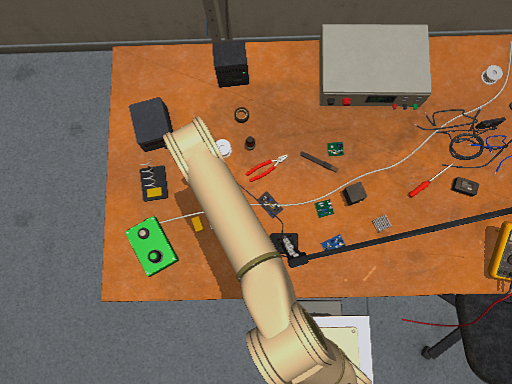

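The wrist view shows the relay (205,60) and terminal (122,148) undisturbed, and the button is up at (266,180). In the top view the arm hides the terminal and part of the relay. The spool (222,148) hasn't moved. The tool is clear of everything.

```bash
python3 -m crank '[{"delta_rot":[0,0,0],"travel":[0,0,0],"gripper":-1},{"delta_rot":[0,0,0],"travel":[0,0,0],"gripper":-1}]'; python3 -c "
from bench import *
print(finish_job())"
```

```text
time_s: 27.7
tcp_pos: [0.5802, 0.3375, 0.1828]
eef_rot: [[0.84, 0.542, -0.001], [0.542, -0.84, -0.001], [-0.001, 0.0, -1.0]]
wrist_force: [-0.3, 0.1, -0.4]
gripper_width: 0.0001
the job is handed in; nothing more can be done
None
```

I set the timer to the fourth click, pressed and released the start button, and handed the job in at about 28 s of the 72 s allowed. The hand-in gives no verdict.

- **Stop:** I turned the knob anticlockwise in steps of about 1°, past two clicks. At the stop the torque climbed to 0.54 N m, above a click's 0.4 and below the stop's 0.6, and I backed off. This was a reading at the end of a step, so a brief higher peak could have gone unseen.
- **Four clicks:** Turning clockwise, I felt clicks at about 92.7, 72.5, 52.3 and 32.7° of tool yaw, with the stop at about 113.6°. The torque was close to zero (about 0.02 N m) when I let go. That is about 81° in all, which agrees with the judging limits.
- **Start button:** The force followed the spring to 5 N, then jumped to 10.9 N as the button reached the bottom. After release the camera measured its top at 69 mm against the nominal 70 mm, within the 2 mm calibration, so it reads as up.
- **Bystanders:** The relay and terminal looked unmoved in the wrist view, and so did the spool in the last top view.
    - **Terminal:** the arm hid it in that top view, so my position check found nothing.
    - **Relay:** it was partly hidden, and its visible part read within 5 mm of its first position.
- **Knob at rest:** I did not check the knob's angle by camera after letting go, because it has no mark. That rests on the click count and the torque.
- **Robot:** At the end it was about 11 cm above the button and touching nothing.

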